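Lift the tube carrier out of the drip tray and hold it level

TASK

In the drip tray stands a small tube carrier with four capped tubes and a lifting bar on sprung rods. Pull the bar up to its stop while the carrier still stands in the tray, then lift the carrier by the bar and hold it level and still over the tray, about 10 cm above the tray's floor, as if to let it drain, with all four tubes still in it and the things around it left where they are. Finish while holding it: do not put it down or let go.

Things in the scene. Friction and masses are not known exactly. Their poses are not given: they have to be found in the camera images.
- tray: fixed shallow rectangular aluminium drip tray, 200 x 300 x 22 mm (x, y, z), walls and floor 5 mm thick; origin: centre of its underside, on the bench; axes along its sides, z up. The carrier stands in one half of it (+y or -y), the tip box in the other
- carrier: loose open orange plastic tube carrier, 140 x 88 mm footprint (x, y), 51 mm tall without bar and guide tubes: a base plate, a top plate with six holes, two end walls, and two upright steel guide tubes at x = +-25 mm whose tops are 83 mm above its underside. It weighs with bar and tubes about 0.5 to 0.75 kg, balanced about its middle. Origin: centre of its underside; x along its long side and along the lifting bar, z up
- carrier_mid (a point): centre of the carrier's orange rack, 25.5 mm above its underside; axes as the carrier's
- bar_mid (a point): centre of the lifting bar, the place to grip: a straight grey plastic bar 90 mm long (x, as the carrier's long side), 14 mm wide (y), 16 mm tall (z) across the top of two thin steel rods. Retracted, its centre is 120 mm above the carrier's underside, right over the carrier's middle; tube caps reach 72 mm and the guide tubes 83 mm, so there is free space around the bar
- lift_bar (a joint): how far the bar is pulled up out of the carrier, m: 0 retracted, 0.040 at its stop. A spring pulls it back if let go; 1 to 3 N draws it to the stop, less than the loaded carrier's weight, so the carrier stays standing until the stop is reached and hangs from the stop when lifted
- tipbox: loose closed pipette-tip box, 122 x 88 x 72 mm, grey with a white lid, in the other half of the tray; not to be moved; origin: centre of its underside
- tipbox_mid (a point): centre of the tip box, 36 mm above its underside; not to be moved
- dish_mid (a point): centre of a flat round covered dish, 94 mm across, 16 mm tall, on the bench on the robot's side of the tray; not to be moved
- timer_mid (a point): centre of a flat white bench timer, 50 x 70 x 18 mm, on the bench on the far side of the tray; not to be moved
- tube0_mid (a point): centre of a capped clear tube, 19 mm across the cap, 66 mm tall, standing loose in a corner hole of the carrier, 36 to 41 mm above its underside
- tube1_mid (a point): centre of a capped clear tube, 19 mm across the cap, 66 mm tall, standing loose in a corner hole of the carrier, 36 to 41 mm above its underside
- tube2_mid (a point): centre of a capped clear tube, 19 mm across the cap, 66 mm tall, standing loose in a corner hole of the carrier, 36 to 41 mm above its underside
- tube3_mid (a point): centre of a capped clear tube, 19 mm across the cap, 66 mm tall, standing loose in a corner hole of the carrier, 36 to 41 mm above its underside

How it is judged:
On the way:
1. the lifting bar is drawn up to its stop (over 35 mm) by the fingers while the carrier still stands in the tray (raised less than 8 mm) (value of joint lift_bar above 0.035 m and z of carrier_mid in the frame of tray below 0.0385 m and contact force between the fingers and carrier above 1 N), for 0.04 s.
At the end, for the whole second after the job is handed in: Fingers hold the carrier by its bar, out over 35 mm; its underside 60 to 160 mm above the tray floor, centre within 130 mm of the tray's in plan, tilt under 0.12 rad, at rest (20 mm/s, 0.15 rad/s), touching neither tray nor tip box; four tubes in place; tip box, dish, timer flat, moved under 30 mm (z of carrier_mid in the frame of tray between 0.0905 and 0.1905 m and horizontal distance between carrier_mid and tray below 0.13 m and angle between carrier_mid's own z axis and vertical below 0.12 rad and linear speed of carrier below 0.02 m/s and angular speed of carrier below 0.15 rad/s and value of joint lift_bar above 0.035 m and contact force between the fingers and carrier above 2 N and contact force between carrier and tray below 0.1 N and contact force between carrier and tipbox below 0.1 N and z of tube0_mid in the frame of carrier between 0.03 and 0.048 m and horizontal distance between each of tube0_mid, tube1_mid, tube2_mid, tube3_mid and carrier_mid below 0.065 m and z of tube1_mid in the frame of carrier between 0.03 and 0.048 m and z of tube2_mid in the frame of carrier between 0.03 and 0.048 m and z of tube3_mid in the frame of carrier between 0.03 and 0.048 m and distance of each of tipbox_mid, dish_mid, timer_mid from where it was at the start of the episode below 0.03 m and angle between each of tipbox_mid, dish_mid, timer_mid's own z axis and vertical below 0.15 rad); the arm keeps its last pose, push and grip.
It fails at once if the carrier is tipped by more than 0.5 rad (angle between carrier_mid's own z axis and vertical above 0.5 rad).
It fails at once if the tip box, dish or timer is displaced by over 40 mm (distance of any of tipbox_mid, dish_mid, timer_mid from where it was at the start of the episode above 0.04 m).
It also fails if it takes over 35 s, if anything falls off the work surface, if the arm or the gripper's body presses on something with over 40 N, if the wrist force passes 120 N, or if a joint passes its speed limit or range.

ROBOT

A 6-joint arm with a two-finger parallel gripper is mounted at the origin on the work surface. World frame = base frame: x ahead of the robot, y to its left, z up, the work surface at z = 0. Lengths are in m, angles in rad, forces in N, time in s.
With the tool pointing down it reaches from about 0.3 to 0.875 m from the base axis. Payload 6.4 kg.
Tool frame: the origin (TCP) lies on the centre line of the jaws, within the pads' length; the fingertips stand 25 mm ahead of it and the grasp point (between the pads) lies 6 mm ahead of it; z points along the fingers, y is the line along which they close (so a half turn about z gives the same grasp; the last joint's range is limited). The gripper opens to 85 mm and grips with 20 to 120 N. Pads are 22 mm wide; open, the fingers measure 114 mm over their backs; the gripper's body (76 mm by 85 mm) begins 54 mm behind the grasp point. The pads swing forward as they close: fully open they stand 13 mm farther back than shut.
Start: joints at [1.034, 0.181, 1.607, -0, 1.354, -0.206], TCP at [0.187, 0.544, 0.256] pointing down, gripper open.
Joint ranges: [-2.99, 2.99], [-0.89, 2.07], [0.3, 2.58], [-1.14, 4.28], [0, 2.63], [-3.12, 3.12]. Speed limits (rad/s): [2.57, 2.57, 3.01, 3.14, 3.14, 3.14].

INTERFACE

Orientations are given as a unit quaternion [w, x, y, z].
In Python, from bench import get_obs, camera, hand_in, spot_in gives the robot as it stands.
- The arm moves only by the shell command python3 -m jog 'ROWS'. ROWS is JSON, one flat list of numbers, 7 for each row, row after row: the shift along the tool's x, y, z in m, then the turn, a rotation vector about the tool's x, y, z in rad, then the closure, from 0 (fully open) to 1 (shut). A call has 1 to 20 rows; each row is the pose to reach, as a shift and turn from the pose commanded when the call began, along the tool's axes at that moment; what a row does not reach only later rows make up. A row lasts 1/8 s, in which the tool goes at most 62.5 mm and 10.7 degrees, less where a joint would pass 70% of its speed; a pose out of reach is approached as far as the arm can. A call with a gripper value outside its range is refused whole. The fingers move at their own pace and stop on an object; the grip force is fixed at half the most. Time passes only in rows, so rows that repeat a pose let the fingers close. It gives the time, the measured TCP pose, the force, the opening and the grip force at its end, in the units of the state.
- get_obs(): the state, without advancing time (a new reading comes with each control period).
- camera(name): name is "scene" or "top"; returns a dict with "frame" (480x640x3 uint8, red, green, blue), "mtx" (3x3 intrinsics, pixels), "distortion" ([k1, k2, p1, p2, k3] as OpenCV has them; the pictures are not rectified), "extrinsics" (4x4, takes a point from camera to world coordinates). Camera axes: x right, y up, looking along -z (the intrinsics and any distortion apply to the point x, -y, -z); pixel columns grow to the right and rows downward; lengths in m; the calibration is good to about 2 mm. A picture is of the moment at which its call begins. There is no depth.
- hand_in(): hands the job in; it is judged then, once.
Trained networks look in a picture, given as the dict that the camera call returned (one of the last four; its "shot" number tells which), for a name from the list of things; names that differ only in an ending like _2 or _b are one class to them, and where a whole thing is asked for, a point or a joint stands for the part that bears it (a point fixed in the world has none). Each returns a list of dicts, best first, with "confidence" (0 to 1); they miss things now and then, are a little off and sometimes report something else, mostly with a low value. They report only what shows in the picture. A call takes as long as a camera call.
- spot_in(picture, name): "xyz" ([x, y, z] in m, in world coordinates, good to about 4 mm: the middle of the surface that is visible of it).
The state is a dict: "time_s": time; "q": joint angles; "dq": joint speeds; "joint_efforts": joint torques, N m; "eef_pos": TCP position; "eef_rot": TCP orientation; "wrist_force": force on the tool from outside, world axes, zero at the start; "torque": the same for the moment, N m; "opening": opening from 0.0 (shut) to 1.0 (fully open); "grasp_force": force on a finger pad.
Only numpy, scipy, OpenCV 4.12 (cv2) and the standard library are available. Lean on these libraries where they do the work, as an engineer would, in place of code of your own. Each camera call takes 0.05 s, during which the arm holds its last target. There are 200 camera calls.

## Working session

There is one attempt and no reset: what is moved stays moved. The work goes in short steps, Python scripts to look and compute and a shell command to move; the robot and the scene stay as the last step left them, time stands still between calls to the robot, and variables do not carry over. Pictures are saved under pics/ and viewed, at most 10 in all, crops included, and the job is handed in when it is done.

```bash
mkdir -p pics; cat > h.py <<'E'
from bench import *
import cv2, numpy as np
def shot(n,f):
    c=camera(n); cv2.imwrite('pics/'+f,c['frame'][:,:,::-1]); return c
def ray(c,u,v,z):
    p=cv2.undistortPoints(np.array([[[u,v]]],float),np.array(c['mtx']),np.array(c['distortion'],float))[0,0]
    T=np.array(c['extrinsics']); d=T[:3,:3]@[p[0],-p[1],-1]; o=T[:3,3]
    return o+d*(z-o[2])/d[2]
def proj(c,P):
    T=np.linalg.inv(np.array(c['extrinsics'])); p=(T[:3,:3]@np.array(P).T).T+T[:3,3]
    return cv2.projectPoints(p*[1,-1,-1],np.zeros(3),np.zeros(3),np.array(c['mtx']),np.array(c['distortion'],float))[0][:,0]
E
python3 - <<'E'
from h import *
o=get_obs();print(o['eef_pos'],o['eef_rot'],o['opening'])
for n in('top','scene'):
    c=shot(n,n+'0.png')
    for k in('tray','carrier','bar_mid','tipbox','dish_mid','tube0_mid'):
        print(n,k,[(np.round(d['xyz'],3).tolist(),round(d['confidence'],2)) for d in spot_in(c,k)][:5])
E
```

```text
[0.18647242 0.54337086 0.25537322] [-3.20064153e-04  1.64636093e-01  9.86353962e-01 -8.45811421e-04] 1.000807227162434
top tray [([0.501, 0.089, 0.004], 0.63)]
top carrier [([0.526, 0.026, 0.059], 0.77), ([0.491, 0.157, 0.074], 0.66)]
top bar_mid [([0.529, 0.02, 0.133], 0.62), ([0.478, 0.03, 0.078], 0.52)]
top tipbox []
top dish_mid [([0.345, 0.116, 0.018], 0.58)]
top tube0_mid [([0.492, -0.019, 0.074], 0.68)]
scene tray [([0.537, 0.019, 0.133], 0.74), ([0.553, 0.083, 0.005], 0.71), ([0.586, 0.006, 0.075], 0.45)]
scene carrier [([0.548, 0.013, 0.06], 0.71)]
scene bar_mid [([0.537, 0.013, 0.131], 0.71)]
scene tipbox [([0.503, 0.153, 0.074], 0.66)]
scene dish_mid []
scene tube0_mid [([0.502, -0.015, 0.08], 0.66)]
```

View pics/top0.png

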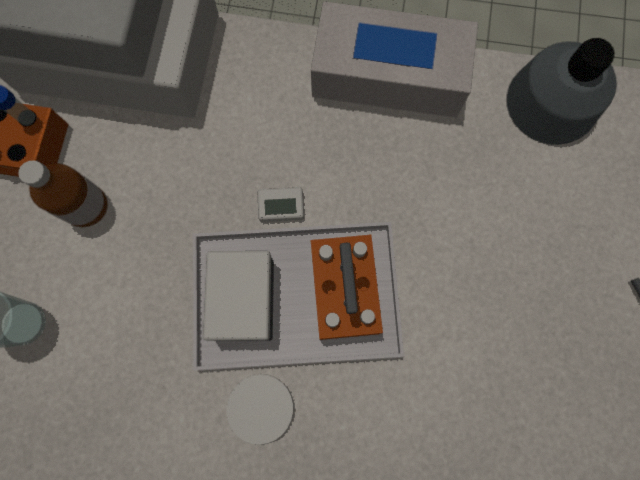

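View pics/scene0.png

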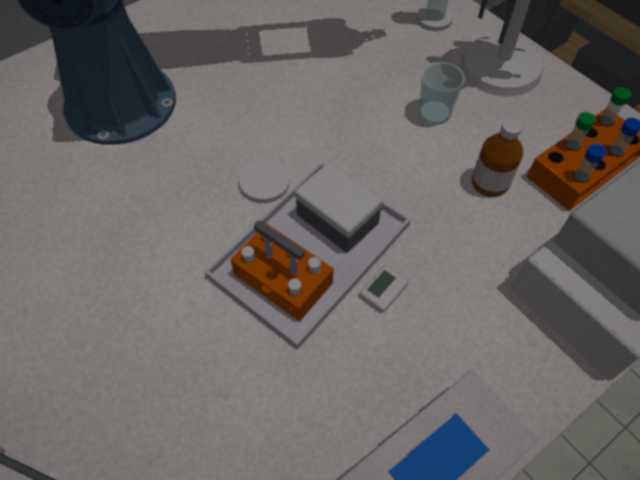

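The top view shows the tray with corners near (197,237) and (399,358), the orange carrier on the right (the -y half) and its bar from about (346,243) to (351,312). The tip box is on the left, the dish below at (260,410), and the timer above at (281,204). The scene view agrees.

```bash
python3 - <<'E'
from h import *
from scipy.spatial.transform import Rotation as R
c=camera('top'); f=c['frame'].astype(int)
# bar: dark grey, low saturation inside carrier region
m=np.zeros(f.shape[:2],np.uint8); s=f[236:325,335:365]
m[236:325,335:365]=((s.max(2)-s.min(2)<25)&(s.max(2)<110))
n,l,st,ce=cv2.connectedComponentsWithStats(m); i=1+st[1:,4].argmax(); print(st[i],ce[i])
r=cv2.minAreaRect(np.argwhere(l==i)[:,::-1].astype(np.float32)); b=cv2.boxPoints(r); print(r)
print('bar box',[ray(c,u,v,.133)[:2].round(4) for u,v in b],'mid',ray(c,*r[0],.133)[:2])
print('tray',[ray(c,u,v,.022)[:2].round(3) for u,v in((197,237),(387,228),(399,358),(197,369))])
print('carrier top',[ray(c,u,v,.056)[:2].round(3) for u,v in((311,239),(371,235),(381,334),(319,339))])
o=get_obs();print(R.from_quat(np.roll(o['eef_rot'],-1)).as_matrix().round(3))
E
```

```text
[340 243  18  71 797] [348.09410289 278.41781681]
((347.5609436035156, 278.0487976074219), (70.89704895019531, 12.81005859375), 83.6598129272461)
bar box [array([0.5717, 0.0408]), array([0.5761, 0.025 ]), array([0.4893, 0.0026]), array([0.4851, 0.0178])] mid [0.52983786 0.02137907]
tray [array([0.573, 0.251]), array([ 0.632, -0.029]), array([ 0.445, -0.071]), array([0.385, 0.21 ])]
carrier top [array([0.59 , 0.079]), array([ 0.609, -0.005]), array([ 0.472, -0.037]), array([0.452, 0.046])]
[[-0.946  0.325  0.   ]
 [ 0.325  0.946  0.   ]
 [ 0.     0.    -1.   ]]
```

```bash
python3 -m jog '[-0.05,-0.038,0,0,0,-0.06,0, -0.1,-0.077,0,0,0,-0.12,0, -0.15,-0.115,0,0,0,-0.18,0, -0.2,-0.153,0,0,0,-0.24,0, -0.25,-0.192,0,0,0,-0.3,0, -0.3,-0.23,0,0,0,-0.36,0, -0.35,-0.268,0,0,0,-0.42,0, -0.4,-0.306,0,0,0,-0.48,0, -0.45,-0.345,0,0,0,-0.53,0, -0.495,-0.383,0,0,0,-0.576,0, -0.495,-0.383,0,0,0,-0.576,0, -0.495,-0.383,0,0,0,-0.576,0, -0.495,-0.383,0,0,0,-0.576,0, -0.495,-0.383,0,0,0,-0.576,0, -0.495,-0.383,0,0,0,-0.576,0]'
python3 - <<'E'
from h import *
from scipy.spatial.transform import Rotation as R
o=get_obs();print(o['eef_pos'],o['wrist_force'],o['q']);print(R.from_quat(np.roll(o['eef_rot'],-1)).as_matrix().round(3))
c=shot('scene','s1.png'); print(*[[(d['xyz'],d['confidence']) for d in spot_in(c,k)] for k in('bar_mid','carrier')])
E
```

```text
time_s: 2.62
eef_pos: [0.5303, 0.0217, 0.2565]
eef_rot: [0.0, -0.123, 0.992, -0.0]
wrist_force: [-0.8, 0.3, 0.6]
opening: 0.999
grasp_force: 0.0
[0.53030977 0.02166652 0.25649632] [-0.77398467  0.32701976  0.63035286] [-1.82969665e-01  8.13720809e-02  1.71778570e+00 -1.76023793e-05
  1.34205957e+00 -2.00030700e+00]
[[-0.97  -0.244  0.   ]
 [-0.244  0.97  -0.   ]
 [-0.    -0.    -1.   ]]
[([0.5347, 0.0187, 0.1313], 0.83)] [([0.5467, 0.0114, 0.0596], 0.86)]
```

View pics/s1.png

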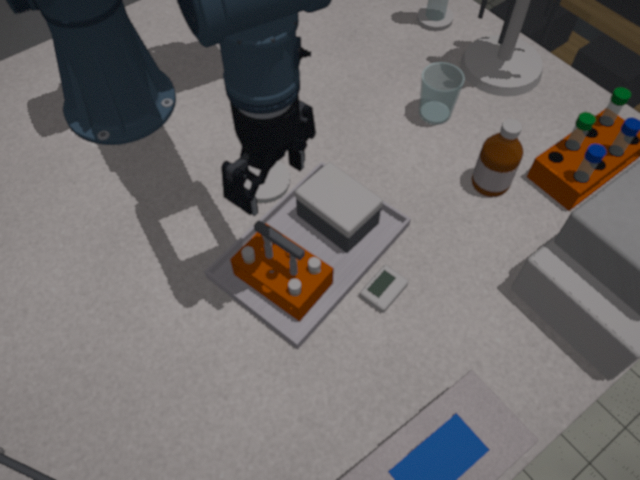

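The gripper is above the bar with the fingers straddling it. The fingers are at about (240,185) and (300,145), and nothing has been disturbed. Next I go down and close.

```bash
python3 -m jog '[0,0,0.04,0,0,0,0, 0,0,0.075,0,0,0,0, 0,0,0.1,0,0,0,0, 0,0,0.115,0,0,0,0, 0,0,0.1255,0,0,0,0, 0,0,0.1255,0,0,0,0]'
python3 - <<'E'
from h import *
c=shot('scene','s2.png'); cv2.imwrite('pics/s2c.png',cv2.resize(c['frame'][120:360,160:440,::-1],None,fx=2.5,fy=2.5)); print(get_obs()['eef_pos'])
E
```

```text
time_s: 3.52
eef_pos: [0.5304, 0.0208, 0.1306]
eef_rot: [-0.0, -0.122, 0.992, 0.0]
wrist_force: [-0.3, 0.0, 0.4]
opening: 0.998
grasp_force: 0.0
[0.53087954 0.02076079 0.13122646]
```

View pics/s2c.png

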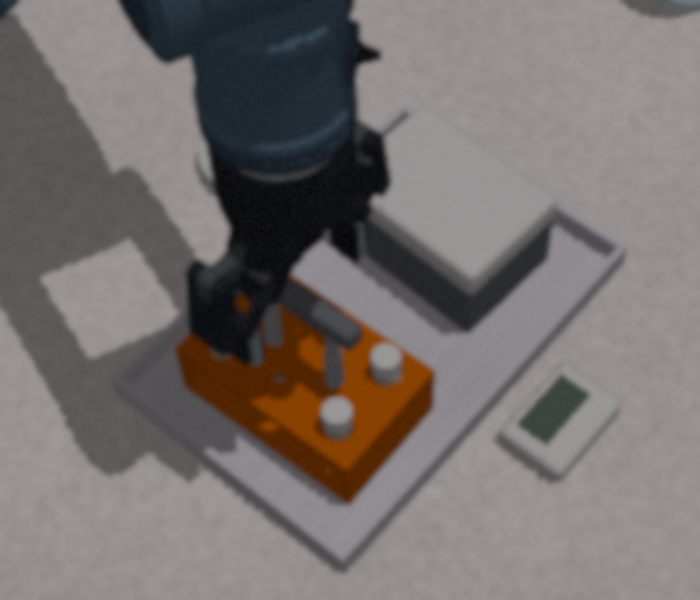

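The fingers straddle the bar at crop (225,310) and (345,235), with the tip box and tray clear of them. Closing.

```bash
python3 -m jog '[0,0,0,0,0,0,0.4, 0,0,0,0,0,0,0.8, 0,0,0,0,0,0,1, 0,0,0,0,0,0,1, 0,0,0,0,0,0,1, 0,0,0,0,0,0,1, 0,0,0,0,0,0,1, 0,0,0,0,0,0,1]'
```

```text
time_s: 4.58
eef_pos: [0.5307, 0.0206, 0.1309]
eef_rot: [0.0, -0.122, 0.992, -0.0]
wrist_force: [1.1, -3.0, 0.6]
opening: 0.155
grasp_force: 60.4
```

```bash
python3 -m jog '[0,0,-0.005,0,0,0,1, 0,0,-0.01,0,0,0,1, 0,0,-0.015,0,0,0,1, 0,0,-0.02,0,0,0,1, 0,0,-0.025,0,0,0,1, 0,0,-0.03,0,0,0,1, 0,0,-0.033,0,0,0,1, 0,0,-0.036,0,0,0,1, 0,0,-0.038,0,0,0,1, 0,0,-0.038,0,0,0,1, 0,0,-0.038,0,0,0,1]'
python3 - <<'E'
from h import *
c=shot('scene','s3.png'); cv2.imwrite('pics/s3c.png',cv2.resize(c['frame'][120:360,160:440,::-1],None,fx=2.5,fy=2.5))
E
```

```text
time_s: 5.95
eef_pos: [0.5304, 0.0208, 0.1687]
eef_rot: [-0.0, -0.122, 0.992, 0.0]
wrist_force: [-0.1, -0.7, -1.6]
opening: 0.151
grasp_force: 59.9
```

View pics/s3c.png

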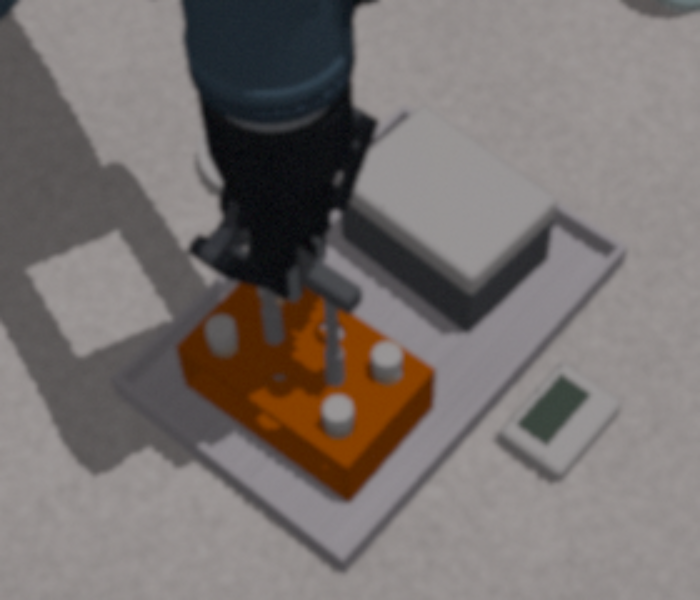

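The bar is about 38 mm out with the carrier still standing in place at crop (310,380). Continuing gently through the stop, then lifting.

```bash
python3 -m jog '[0,0,-0.001,0,0,0,1, 0,0,-0.002,0,0,0,1, 0,0,-0.003,0,0,0,1, 0,0,-0.005,0,0,0,1, 0,0,-0.007,0,0,0,1, 0,0,-0.01,0,0,0,1, 0,0,-0.014,0,0,0,1, 0,0,-0.019,0,0,0,1, 0,0,-0.025,0,0,0,1, 0,0,-0.032,0,0,0,1, 0,0,-0.039,0,0,0,1, 0,0,-0.046,0,0,0,1]'; python3 -m jog '[0,0,-0.007,0,0,0,1, 0,0,-0.014,0,0,0,1, 0,0,-0.021,0,0,0,1, 0,0,-0.028,0,0,0,1, 0,0,-0.035,0,0,0,1, 0,0,-0.041,0,0,0,1, 0,0,-0.046,0,0,0,1, 0,0,-0.05,0,0,0,1, 0,0,-0.053,0,0,0,1, 0,0,-0.055,0,0,0,1, 0,0,-0.056,0,0,0,1, 0,0,-0.056,0,0,0,1, 0,0,-0.056,0,0,0,1, 0,0,-0.056,0,0,0,1, 0,0,-0.056,0,0,0,1, 0,0,-0.056,0,0,0,1]'
python3 - <<'E'
from h import *
c=shot('scene','s4.png'); cv2.imwrite('pics/s4c.png',cv2.resize(c['frame'][120:360,160:440,::-1],None,fx=2.5,fy=2.5))
for k in('carrier','tube0_mid','tipbox'): print(k,[(np.round(d['xyz'],3).tolist(),round(d['confidence'],2)) for d in spot_in(c,k)])
c=shot('top','t4.png')
E
```

```text
time_s: 7.5
eef_pos: [0.5306, 0.0208, 0.2154]
eef_rot: [0.0, -0.122, 0.992, -0.0]
wrist_force: [0.2, -0.6, -6.0]
opening: 0.151
grasp_force: 59.3
time_s: 9.5
eef_pos: [0.5305, 0.0208, 0.2708]
eef_rot: [-0.0, -0.122, 0.992, -0.0]
wrist_force: [-0.1, -0.3, -5.7]
opening: 0.149
grasp_force: 59.3
carrier []
tube0_mid [([0.5, -0.017, 0.177], 0.67)]
tipbox [([0.506, 0.157, 0.076], 0.71)]
```

View pics/s4c.png

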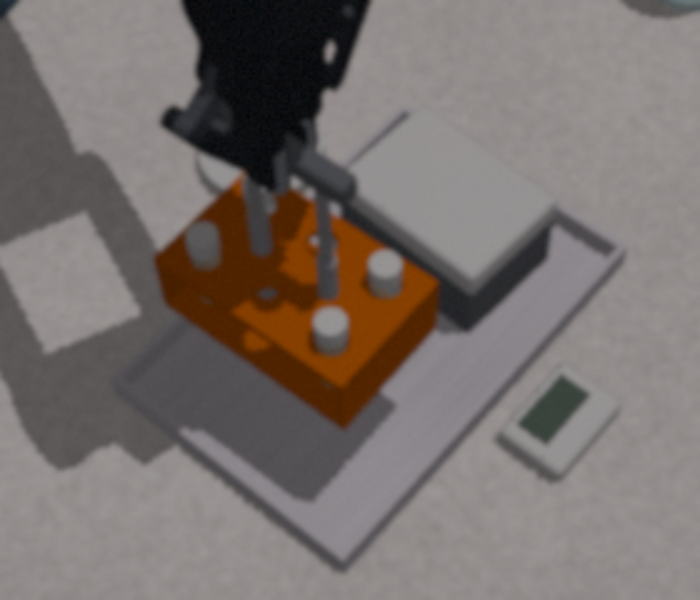

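View pics/t4.png

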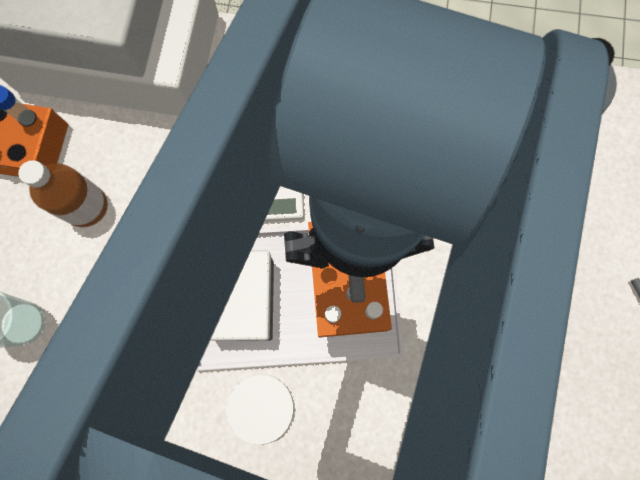

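The carrier hangs level and still. It shows at crop (300,290) with its shadow on the tray below, and the tubes are in place. The top view shows the tip box, dish and timer where they were. A tube cap top at z = 0.177 puts the underside about 10 cm above the tray floor.

```bash
python3 -c "
from bench import *
print(hand_in())"
```

```text
the job is handed in; nothing more can be done
None
```

I handed the job in with the carrier gripped by its bar, level and still, about 10 cm above the tray floor. The bar was drawn to about 38 mm while the carrier still stood, then to its stop as it lifted. The tubes are in place and the tip box, dish and timer look unmoved. The hand-in returned no verdict.

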